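# Pack the sample bottles and tighten their caps

## Task

Get the sample bottles ready for transport: stand every white bottle upright on the floor of the grey crate, one to a cell, and screw each green cap clockwise until it is fully tight, its white line at the black mark on the shoulder. Leave the jar, the tube rack and the orange cup where they are.

Things in the scene. Friction and masses are not known exactly. Their poses are not given: they have to be found in the camera images.
- bottle0: White square plastic sample bottle with green label and green screw cap: body 60 x 60 mm and 75 mm high, then a sloping shoulder and a neck of 33 mm diameter; with its cap 117 mm tall, 0.28 kg. Origin: centre of the underside; z up along the bottle; x and y square to its sides. May be absent (None).
- cap0 (a joint): Turn of bottle0's screw cap: 0 = tight, at its stop; grows anticlockwise from above, to 3.3 rad; starts at 1.8 to 2.8. Green, 40 mm diameter, 89 to 117 mm above the underside, on the bottle's axis. Captive: never rises or comes off; stiff (0.04 N m), so it stays put; the bottle can be lifted by it. When tight, its white line points along the bottle's +x, at a black mark on the shoulder.
- bottle1: White square plastic sample bottle with green label and green screw cap: body 60 x 60 mm and 75 mm high, then a sloping shoulder and a neck of 33 mm diameter; with its cap 117 mm tall, 0.28 kg. Origin: centre of the underside; z up along the bottle; x and y square to its sides. May be absent (None).
- cap1 (a joint): Turn of bottle1's screw cap: 0 = tight, at its stop; grows anticlockwise from above, to 3.3 rad; starts at 1.8 to 2.8. Green, 40 mm diameter, 89 to 117 mm above the underside, on the bottle's axis. Captive: never rises or comes off; stiff (0.04 N m), so it stays put; the bottle can be lifted by it. When tight, its white line points along the bottle's +x, at a black mark on the shoulder.
- bottle2: White square plastic sample bottle with green label and green screw cap: body 60 x 60 mm and 75 mm high, then a sloping shoulder and a neck of 33 mm diameter; with its cap 117 mm tall, 0.28 kg. Origin: centre of the underside; z up along the bottle; x and y square to its sides. May be absent (None).
- cap2 (a joint): Turn of bottle2's screw cap: 0 = tight, at its stop; grows anticlockwise from above, to 3.3 rad; starts at 1.8 to 2.8. Green, 40 mm diameter, 89 to 117 mm above the underside, on the bottle's axis. Captive: never rises or comes off; stiff (0.04 N m), so it stays put; the bottle can be lifted by it. When tight, its white line points along the bottle's +x, at a black mark on the shoulder.
- bottle3: White square plastic sample bottle with green label and green screw cap: body 60 x 60 mm and 75 mm high, then a sloping shoulder and a neck of 33 mm diameter; with its cap 117 mm tall, 0.28 kg. Origin: centre of the underside; z up along the bottle; x and y square to its sides. May be absent (None).
- cap3 (a joint): Turn of bottle3's screw cap: 0 = tight, at its stop; grows anticlockwise from above, to 3.3 rad; starts at 1.8 to 2.8. Green, 40 mm diameter, 89 to 117 mm above the underside, on the bottle's axis. Captive: never rises or comes off; stiff (0.04 N m), so it stays put; the bottle can be lifted by it. When tight, its white line points along the bottle's +x, at a black mark on the shoulder.
- bottle4: White square plastic sample bottle with green label and green screw cap: body 60 x 60 mm and 75 mm high, then a sloping shoulder and a neck of 33 mm diameter; with its cap 117 mm tall, 0.28 kg. Origin: centre of the underside; z up along the bottle; x and y square to its sides. May be absent (None).
- cap4 (a joint): Turn of bottle4's screw cap: 0 = tight, at its stop; grows anticlockwise from above, to 3.3 rad; starts at 1.8 to 2.8. Green, 40 mm diameter, 89 to 117 mm above the underside, on the bottle's axis. Captive: never rises or comes off; stiff (0.04 N m), so it stays put; the bottle can be lifted by it. When tight, its white line points along the bottle's +x, at a black mark on the shoulder.
- crate: Grey plastic crate fixed to the bench, 163 mm (its x) by 242 mm (its y), 50 mm high, open on top, walls, dividers and floor 5 mm thick: 2 cells along x by 3 along y, each 74 x 74 mm inside. Origin: centre of the underside.
- cell0 (a point): Centre of the floor of a crate cell, at x -39.5, y -79, z 5 mm in the crate's frame; axes as the crate's.
- cell1 (a point): Centre of the floor of a crate cell, at x -39.5, y 0, z 5 mm in the crate's frame; axes as the crate's.
- cell2 (a point): Centre of the floor of a crate cell, at x -39.5, y 79, z 5 mm in the crate's frame; axes as the crate's.
- cell3 (a point): Centre of the floor of a crate cell, at x 39.5, y -79, z 5 mm in the crate's frame; axes as the crate's.
- cell4 (a point): Centre of the floor of a crate cell, at x 39.5, y 0, z 5 mm in the crate's frame; axes as the crate's.
- cell5 (a point): Centre of the floor of a crate cell, at x 39.5, y 79, z 5 mm in the crate's frame; axes as the crate's.
- reagent_jar: Glass jar with blue lid, 68 mm diameter, 100 mm tall, loose bystander. Origin: centre of the underside.
- tube_rack: White tube rack 90 x 200 x 50 mm with four green-capped tubes up to 136 mm high, loose bystander. Origin: centre of the underside; length along y.
- tool_beaker: Orange plastic cup, 72 mm diameter at the rim, 85 mm tall, loose bystander. Origin: centre of the underside.
Things that resemble listed ones, but are neither listed nor needed, are in the scene too. What is shaped like the bottle1 but purple, turquoise or yellow is not meant.

How it is judged:
By the outcome, as a careful person would: the job done as asked, in the order asked, and still so for the second after the job is handed in, with the robot touching nothing.
Of bottle0, bottle1, bottle2, bottle3, bottle4 only 3 to 4 are there at a start; the rules pass over those that are not, and their reading is None.
At some moment in a run one of bottle0, bottle1, bottle2, bottle3, bottle4 may be knocked a few centimetres aside while the robot is not near it.
It also fails if it takes over 210 s, if anything falls off the work surface, if the arm or the gripper's body presses on something with over 40 N, if the wrist force passes 120 N, or if a joint passes its speed limit or range.

## Robot

A 7-joint arm with a two-finger parallel gripper is mounted at the origin on the work surface. World frame = base frame: x ahead of the robot, y to its left, z up, the work surface at z = 0. Lengths are in m, angles in rad, forces in N, time in s.
With the tool pointing down it reaches from about 0.425 to 0.925 m from the base axis. Payload 6.8 kg.
Tool frame: the origin (TCP) lies at the very end of the fingers, on their centre line; the grasp point (between the pads) lies 19 mm behind it (grip_point_offset is the distance from the TCP to the grasp point, in m); z points along the fingers, y is the line along which they close (so a half turn about z gives the same grasp; the last joint's range is limited). The gripper opens to 85 mm and grips with 20 to 120 N. Pads are 22 mm wide; open, the fingers measure 114 mm over their backs; the gripper's body (76 mm by 85 mm) begins 54 mm behind the grasp point. The pads swing forward as they close: fully open they stand 13 mm farther back than shut.
Start: joints at [-1.419, 0.477, 0.022, 1.555, -0.011, 1.109, -0.083], TCP at [0.173, 0.652, 0.231] pointing down, gripper open.
Joint ranges: [-2.96, 2.96], [-0.34, 2.1], [-1.41, 1.46], [0.24, 2.44], [-1.37, 4.51], [0.17, 1.92], [-2.96, 2.96]. Speed limits (rad/s): [2.39, 2.39, 3.14, 3.14, 3.14, 3.14, 3.14].

## Interface

Orientations are given as a unit quaternion [w, x, y, z].
In Python, from station import * gives the robot as it stands.
- The arm moves only by the tool carry_out, never from a script. Its argument "rows" is text: rows parted by semicolons, each of 4 numbers parted by spaces: the shift along the world's x, y, z in mm, then the turn about the world's z in degrees. In form: dx dy dz yaw; .... A call has 1 to 10 rows; each row shifts and turns the commanded pose from where the row before left it; what a row does not reach is not made up. A row lasts 1/8 s, in which the tool goes at most 62.5 mm and 10.7 degrees, less where a joint would pass 70% of its speed; a pose out of reach is approached as far as the arm can. A call is refused whole if a number of a shift passes 62.5 or a number of a turn 10.7, either way. A call with a gripper value outside its range is refused whole. "claw" is the finger opening in mm, from 0 to 85.4, set as the call begins (left out, the last holds). The fingers move at their own pace and stop on an object; "force" is the grip in N (left out, the last holds). Time passes only in rows, so rows that do not move let the fingers close. It gives the time, the measured TCP pose, the force, the opening and the grip force at its end, in the units of the state.
- get_obs(): the state, without advancing time (a new reading comes with each control period).
- read_camera(name): name is "side" or "top" or "wrist"; returns a dict with "img" (420x560x3 uint8, blue, green, red), "fov_y" (degrees; the focal length in pixels is half the picture's height over the tangent of half this angle, whatever the lens; pixels are square), "cx", "cy" (the principal point, pixels), "world_to_cam" (4x4, takes a point from world to camera coordinates). Camera axes: x right, y up, looking along -z (the intrinsics and any distortion apply to the point x, -y, -z); pixel columns grow to the right and rows downward; lengths in m; the calibration is good to about 2 mm. A picture is of the moment at which its call begins. There is no depth.
- hand_in(): hands the job in; it is judged then, once.
Trained networks look in the newest picture that a camera, given by its name, has taken for a name from the list of things; names that differ only in an ending like _2 or _b are one class to them, and where a whole thing is asked for, a point or a joint stands for the part that bears it (a point fixed in the world has none). Each returns a list of dicts, best first, with "confidence" (0 to 1); they miss things now and then, are a little off and sometimes report something else, mostly with a low value. They report only what shows in the picture. A call takes as long as a camera call. They do not tell look-alikes from the thing itself.
- recognise(camera, thing): "centre" ([column, row] in pixels, amid what is visible of it).
- outline_of(camera, thing): "pixels" (420x560 bool, what is visible of it) and "centre" ([column, row] in pixels, amid what is visible of it).
- place_of(camera, thing): "centre" ([column, row] in pixels: a listed point, or the origin of a listed thing).
The state is a dict: "t": time; "q": joint angles; "joint_vel": joint speeds; "joint_torque": joint torques, N m; "eef_pos": TCP position; "tool_rot": TCP orientation; "contact_force": force on the tool from outside, world axes, zero at the start; "torque": the same for the moment, N m; "gripper_width": opening from 0.0 (shut) to 1.0 (fully open); "grasp_force": force on a finger pad.
Only numpy, scipy, OpenCV 4.12 (cv2) and the standard library are available. Lean on these libraries where they do the work, as an engineer would, in place of code of your own. Each camera call takes 0.05 s, during which the arm holds its last target. There are 200 camera calls.

## Working session

There is one attempt and no reset: what is moved stays moved. The work goes in short steps, Python scripts to look and compute and a tool call to move; the robot and the scene stay as the last step left them, time stands still between calls to the robot, and variables do not carry over. Pictures are saved under pics/ and viewed, at most 14 in all, crops included, and the job is handed in when it is done.

Besides the shell and the picture viewer there is one more tool, called after "Emit:" in YAML: its name, and indented under it one key for each argument. carry_out: Moves the arm, as the interface text tells. Its arguments: {"type":"object","properties":{"rows":{"type":"string"},"claw":{"type":"number"},"force":{"type":"number"}},"required":["rows"]}

```bash
ls; mkdir -p pics
cat > h.py <<'E'
from station import *
import numpy as np, cv2
def K(c):
    f=c["img"].shape[0]/2/np.tan(np.radians(c["fov_y"])/2); return f,c["cx"],c["cy"]
def ray(c,px):
    f,cx,cy=K(c); M=np.linalg.inv(c["world_to_cam"])
    d=M[:3,:3]@np.array([(px[0]-cx)/f,-(px[1]-cy)/f,-1]); return M[:3,3],d
def atz(c,px,z):
    o,d=ray(c,px); return o+d*(z-o[2])/d[2]
def proj(c,p):
    f,cx,cy=K(c); q=c["world_to_cam"]@np.append(p,1); return np.array([cx+f*q[0]/-q[2],cy-f*q[1]/-q[2]])
E
python3 - <<'E'
from h import *
o=get_obs();print(o['t'],o['eef_pos'],o['tool_rot'],o['gripper_width'])
for n in ("top","side"):
    c=read_camera(n);cv2.imwrite(f"pics/{n}0.png",c["img"]);print(n,{k:np.round(v,3) for k,v in c.items() if k!="img"}, c.keys())
E
```

```text
pics
0.0 [0.17324722 0.65176984 0.23033759] [-6.59396568e-05  1.29541526e-01  9.91573580e-01 -9.08025202e-04] 1.0020584359689193
top {'fov_y': np.float64(55.125), 'cx': np.float64(272.049), 'cy': np.float64(206.027), 'world_to_cam': array([[-0.005, -1.   , -0.016,  0.049],
       [ 0.985, -0.008,  0.173, -0.558],
       [-0.173, -0.014,  0.985, -0.968],
       [ 0.   ,  0.   ,  0.   ,  1.   ]])} dict_keys(['img', 'fov_y', 'cx', 'cy', 'world_to_cam'])
side {'fov_y': np.float64(44.691), 'cx': np.float64(280.398), 'cy': np.float64(216.184), 'world_to_cam': array([[ 0.736, -0.676, -0.005, -0.367],
       [ 0.516,  0.557,  0.651, -0.373],
       [-0.438, -0.482,  0.759, -0.805],
       [ 0.   ,  0.   ,  0.   ,  1.   ]])} dict_keys(['img', 'fov_y', 'cx', 'cy', 'world_to_cam'])
```

View pics/top0.png

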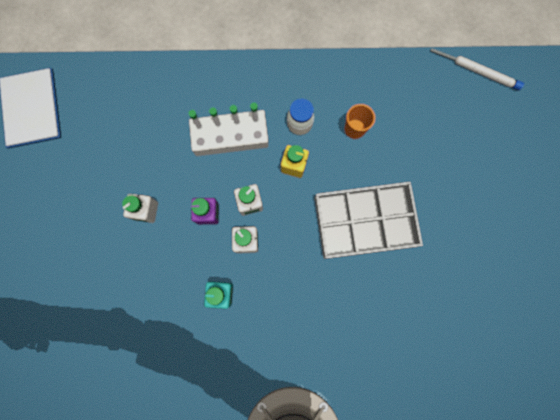

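View pics/side0.png

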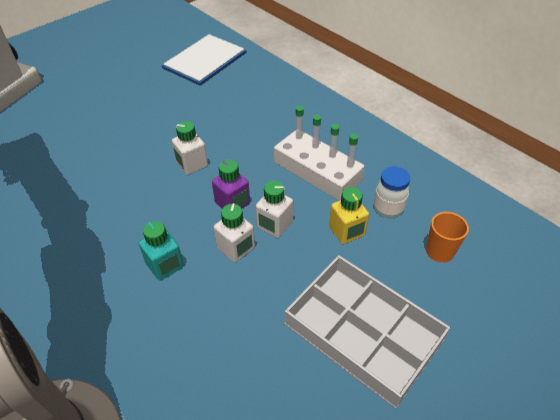

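```bash
cat >> h.py <<'E'
def greens(c,lo=60):
    hsv=cv2.cvtColor(c["img"],cv2.COLOR_BGR2HSV)
    m=cv2.inRange(hsv,(55,140,50),(75,255,255))
    m=cv2.morphologyEx(m,cv2.MORPH_CLOSE,np.ones((3,3)))
    n,l,s,ce=cv2.connectedComponentsWithStats(m)
    return [(ce[i],s[i]) for i in range(1,n) if s[i][4]>lo],m
def tri(c1,p1,c2,p2):
    o1,d1=ray(c1,p1);o2,d2=ray(c2,p2);d1/=np.linalg.norm(d1);d2/=np.linalg.norm(d2)
    s=np.linalg.lstsq(np.stack([d1,-d2],1),o2-o1,rcond=None)[0]
    a,b=o1+s[0]*d1,o2+s[1]*d2; return (a+b)/2,np.linalg.norm(a-b)
E
python3 - <<'E'
from h import *
c=read_camera("top");s=read_camera("side")
gt,_=greens(c);gs,_=greens(s)
for p,st in gt: print("top",p.round(1),st, atz(c,p,.110).round(3))
for p,st in gs: print("side",p.round(1),st, atz(s,p,.105).round(3))
for p in recognise("top","bottle0"): print(p)
for p in recognise("side","bottle0"): print(p)
ps=place_of("top","crate");print(ps)
for i in range(6): print(i,[(np.round(d["centre"],1),d["confidence"],atz(c,d["centre"],.005).round(3)) for d in place_of("top",f"cell{i}")][:2])
# crate rim quad
o=outline_of("top","crate")[0]["pixels"].astype(np.uint8)
ct=max(cv2.findContours(o,0,2)[0],key=cv2.contourArea);q=cv2.approxPolyDP(ct,8,True)[:,0];print(q.tolist())
for p in q: print(atz(c,p,.05).round(3),atz(c,p,0).round(3))
im=c["img"]
a=cv2.resize(im[165:265,110:270],None,fx=5,fy=5,interpolation=3)
cv2.imwrite("pics/a.png",a)
b=cv2.resize(s["img"][110:270,160:310],None,fx=3.7,fy=3.7,interpolation=3)
cv2.imwrite("pics/b.png",b)
E
```

```text
top [294.2 153.6] [288 146  14  16 149] [ 0.676 -0.01   0.11 ]
top [245.2 194.8] [240 187  14  16  86] [0.575 0.108 0.11 ]
top [132.3 203.4] [123 197  18  15 171] [0.556 0.379 0.11 ]
top [200.9 206.3] [193 199  16  16 136] [0.548 0.214 0.11 ]
side [299.  110.7] [296 106   7  10  63] [0.793 0.256 0.105]
side [316.4 119.6] [313 115   8  10  69] [0.8   0.205 0.105]
side [185.8 131. ] [176 122  19  19 260] [0.556 0.377 0.105]
side [334.3 129.2] [331 124   8  11  69] [0.805 0.154 0.105]
side [353.2 138.9] [350 134   8  11  72] [0.812 0.102 0.105]
side [228.4 170.4] [219 160  19  21 316] [0.547 0.212 0.105]
side [272.8 192. ] [264 181  19  22 321] [0.573 0.103 0.105]
side [350.4 197.6] [341 188  21  22 306] [ 0.676 -0.013  0.105]
side [231.6 215.7] [221 204  21  23 362] [0.473 0.111 0.105]
side [154.9 233.5] [143 222  24  24 436] [0.34  0.174 0.105]
{'centre': [245.7, 239.5], 'confidence': 0.95}
{'centre': [249.1, 197.1], 'confidence': 0.86}
{'centre': [295.2, 163.4], 'confidence': 0.78}
{'centre': [143.2, 208.7], 'confidence': 0.76}
{'centre': [204.6, 209.9], 'confidence': 0.68}
{'centre'
[... 733 characters left out ...]
 0.005])), (array([367. , 236.4]), 0.82, array([ 0.484, -0.2  ,  0.005]))]
3 [(array([331.9, 210.4]), 0.96, array([ 0.553, -0.111,  0.005])), (array([367. , 236.4]), 0.82, array([ 0.484, -0.2  ,  0.005]))]
4 [(array([331.9, 210.4]), 0.96, array([ 0.553, -0.111,  0.005])), (array([367. , 236.4]), 0.82, array([ 0.484, -0.2  ,  0.005]))]
5 [(array([331.9, 210.4]), 0.96, array([ 0.553, -0.111,  0.005])), (array([367. , 236.4]), 0.82, array([ 0.484, -0.2  ,  0.005]))]
[[410, 184], [317, 194], [324, 258], [422, 245]]
[ 0.612 -0.305  0.05 ] [ 0.623 -0.322  0.   ]
[ 0.588 -0.069  0.05 ] [ 0.598 -0.074  0.   ]
[ 0.427 -0.082  0.05 ] [ 0.429 -0.088  0.   ]
[ 0.457 -0.324  0.05 ] [ 0.461 -0.342  0.   ]
```

View pics/a.png

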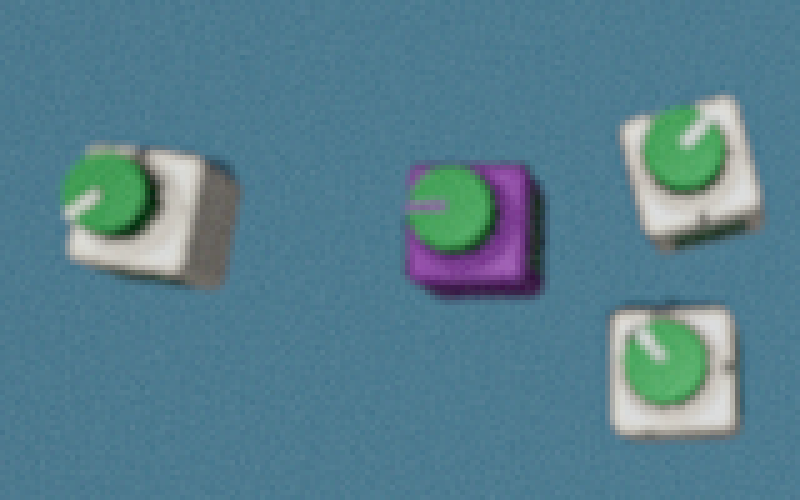

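Emit:
carry_out:
  rows: "38 -27 0 0;38 -27 0 0;38 -27 0 0;38 -27 0 0;38 -27 0 0;38 -27 0 0;38 -27 0 0;38 -27 0 0;38 -27 0 0;38 -27 0 0"

```text
t: 1.95
eef_pos: [0.5545, 0.3815, 0.2315]
tool_rot: [0.0, 0.129, 0.992, 0.0]
contact_force: [-0.4, 0.3, -0.5]
gripper_width: 1.001
grasp_force: 0.0
```

Run:
```python
from h import *
o=get_obs();print(o['t'],o['eef_pos'],o['tool_rot'],o['q'].__repr__())
w=read_camera("wrist");s=read_camera("side")
print(K(w),np.round(w["world_to_cam"],3))
print("cam pos",np.linalg.inv(w["world_to_cam"])[:3,3])
cv2.imwrite("pics/w1.png",np.hstack([cv2.resize(w["img"],(400,300)),cv2.resize(s["img"],(400,300))]))
```

```text
1.95 [0.55454454 0.38149985 0.23149376] [7.31798994e-05 1.29456267e-01 9.91585112e-01 1.86855339e-04] array([-0.79564546,  0.47505352,  0.14279477,  1.56721206, -0.07312142,
        1.10418095,  0.6755903 ])
(np.float64(347.54870118455983), 282.2853013211019, 214.04298250191076) [[ 0.257  0.966  0.001 -0.512]
 [-0.923  0.245 -0.297  0.455]
 [-0.287  0.076  0.955 -0.25 ]
 [ 0.     0.     0.     1.   ]]
cam pos [0.48000422 0.40164386 0.37393263]
```

View pics/w1.png

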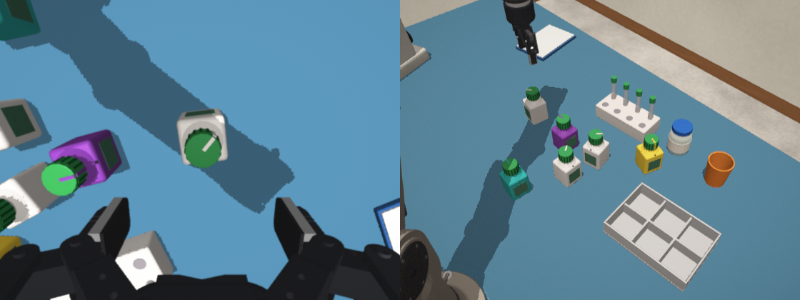

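```bash
cat >> h.py <<'E'
def capfit(c,lo=60,z=.117,near=None,rad=.06):
    "fit cap-centre xy by matching projected cap silhouette centroid"
    g,m=greens(c,lo); out=[]
    for p,st in g:
        x=atz(c,p,z-.014)[:2]
        for _ in range(5):
            a=np.linspace(0,2*np.pi,40)
            pts=np.array([proj(c,[x[0]+.02*np.cos(t),x[1]+.02*np.sin(t),h]) for t in a for h in (z,z-.028)]).astype(np.float32)
            hull=cv2.convexHull(pts);M=cv2.moments(hull);cc=np.array([M['m10'],M['m01']])/M['m00']
            bb=np.array([pts[:,0].min()+pts[:,0].max(),pts[:,1].min()+pts[:,1].max()])/2
            tb=np.array([st[0]+(st[2]-1)/2,st[1]+(st[3]-1)/2])
            x=x+(atz(c,tb,z)-atz(c,bb,z))[:2]
        out.append((x.round(4),round(np.ptp(pts[:,0])),st[2],round(np.ptp(pts[:,1])),st[3]))
    return out
E
python3 - <<'E'
from h import *
for n in ("wrist","side","top"):
    for r in capfit(read_camera(n),60): print(n,r)
E
```

```text
wrist (array([0.5559, 0.3825]), 52, np.int32(51), 57, np.int32(54))
wrist (array([0.547 , 0.2179]), 66, np.int32(62), 57, np.int32(55))
wrist (array([0.5781, 0.1249]), 70, np.int32(26), 57, np.int32(50))
side (array([0.7955, 0.2584]), 17, np.int32(7), 20, np.int32(10))
side (array([0.802, 0.207]), 18, np.int32(8), 21, np.int32(10))
side (array([0.5579, 0.3806]), 20, np.int32(18), 21, np.int32(18))
side (array([0.8078, 0.1555]), 19, np.int32(8), 21, np.int32(11))
side (array([0.8137, 0.1032]), 19, np.int32(8), 22, np.int32(11))
side (array([0.5491, 0.2148]), 20, np.int32(20), 23, np.int32(21))
side (array([0.576 , 0.1054]), 20, np.int32(19), 24, np.int32(22))
side (array([ 0.6767, -0.014 ]), 22, np.int32(21), 24, np.int32(22))
side (array([0.4745, 0.1143]), 22, np.int32(21), 25, np.int32(23))
side (array([0.34  , 0.1762]), 24, np.int32(24), 26, np.int32(24))
top (array([ 0.6782, -0.0106]), 17, np.int32(14), 19, np.int32(16))
top (array([0.5769, 0.1057]), 18, np.int32(14), 19, np.int32(16))
top (array([0.5559, 0.379 ]), 21, np.int32(13), 18, np.int32(15))
top (array([0.5485, 0.216 ]), 19, np.int32(16), 18, np.int32(16))
top (array([0.3404, 0.1783]), 19, np.int32(18), 18, np.int32(18))
```

Emit:
carry_out:
  rows: "1.5 0 -50 0;0 0 -50 0;0 0 -42 0;0 0 0 0"

```text
t: 2.7
eef_pos: [0.5512, 0.3824, 0.0859]
tool_rot: [-0.003, 0.128, 0.992, -0.002]
contact_force: [-1.0, -0.2, -0.2]
gripper_width: 1.0
grasp_force: 0.0
```

Emit:
carry_out:
  rows: "0 0 0 0;0 0 0 0;0 0 0 0;0 0 0 0;0 0 0 0"
  claw: 20
  force: 40

```text
t: 3.32
eef_pos: [0.5559, 0.383, 0.0916]
tool_rot: [0.001, 0.13, 0.992, 0.001]
contact_force: [-1.8, -0.2, 6.2]
gripper_width: 0.453
grasp_force: 39.6
```

Emit:
carry_out:
  rows: "0 0 50 0;0 0 50 0;0 0 50 0;0 -50 0 5;0 -50 0 5;0 -50 0 4;0 -50 0 0;0 -50 0 0;0 -50 0 0"

```text
t: 4.45
eef_pos: [0.5546, 0.0806, 0.24]
tool_rot: [0.0, 0.008, 1.0, 0.0]
contact_force: [0.1, 0.3, -2.0]
gripper_width: 0.456
grasp_force: 41.8
```

Run:
```python
from h import *
from scipy.optimize import least_squares
o=get_obs();print(o['t'],o['eef_pos'],o['q'].round(2),o['gripper_width'])
C={n:read_camera(n) for n in("top","side","wrist")}
obs=[]
for n in("top","side"):
    try: px=outline_of(n,"crate")[0]["pixels"].astype(np.uint8)
    except IndexError: print("none",n);continue
    ct=max(cv2.findContours(px,0,1)[0],key=cv2.contourArea)[:,0]
    print(n,cv2.contourArea(ct))
    obs.append((C[n],ct))
def corners(p):
    x,y,t=p;R=np.array([[np.cos(t),-np.sin(t)],[np.sin(t),np.cos(t)]])
    return [np.append(R@np.array([a*.0815,b*.121])+[x,y],h) for a,b in((1,1),(1,-1),(-1,-1),(-1,1)) for h in(0,.05)]
def res(p):
    r=[]
    for c,ct in obs:
        hull=cv2.convexHull(np.array([proj(c,q) for q in corners(p)],np.float32))
        r+=[cv2.pointPolygonTest(hull,tuple(map(float,u)),True) for u in ct[::3]]
    return np.array(r)
for sub in (obs[:1],obs[1:],obs):
    full=obs;obs=sub
    s=least_squares(res,[.521,-.195,.11],loss="soft_l1",diff_step=1e-3);print(s.x.round(4),np.degrees(s.x[2]),np.abs(s.fun).mean());obs=full
cv2.imwrite("pics/w2.png",C["wrist"]["img"])
```

```text
4.45 [0.55460191 0.08061089 0.23995026] [-0.41  0.28  0.18  1.83 -0.06  1.03  1.36] 0.4560741266940903
top 6116.5
side 13000.0
[ 0.5214 -0.1962  0.1351] 7.742492545939134 1.0650344482275487
[ 0.523  -0.1975  0.1257] 7.1997620199696275 0.668292933160534
[ 0.5226 -0.1973  0.1266] 7.25541240205666 0.8650580847096531
```

View pics/w2.png

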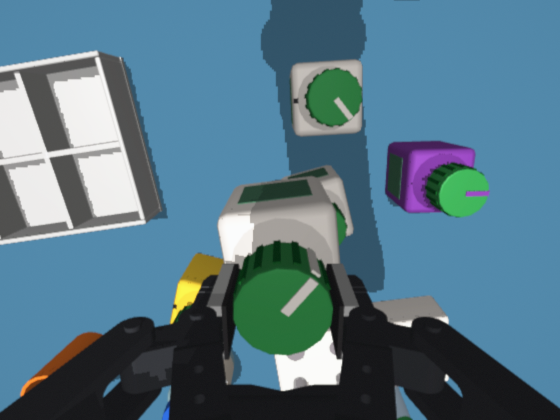

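Emit:
carry_out:
  rows: "-8 -45 0 2;-8 -45 0 0;-8 -45 0 0;-8 -45 0 0;-8 -45 0 0;-7 -45 0 0;-7 -45 0 0;-7 -46 0 0;0 0 0 0;0 0 0 0"

```text
t: 5.95
eef_pos: [0.4948, -0.2769, 0.2391]
tool_rot: [0.0, -0.011, 1.0, 0.001]
contact_force: [1.3, 0.9, -2.6]
gripper_width: 0.454
grasp_force: 42.1
```

```bash
cat > ov.py <<'E'
from h import *
import sys
CR=[.5226,-.1973,.1266]
o=get_obs();print(o['t'],o['eef_pos'],o['tool_rot'].round(3),o['q'].round(2),o['gripper_width'],o['contact_force'].round(1))
def W(x,y,z):
    t=CR[2];return [CR[0]+x*np.cos(t)-y*np.sin(t),CR[1]+x*np.sin(t)+y*np.cos(t),z]
out=[]
for n in("wrist","side"):
    c=read_camera(n);im=c["img"].copy()
    for a,b in(((1,1),(1,-1)),((1,-1),(-1,-1)),((-1,-1),(-1,1)),((-1,1),(1,1))):
        P=[proj(c,W(u*.0815,v*.121,.05)) for u,v in(a,b)]
        if np.abs(P).max()<3000: cv2.line(im,*[tuple(map(int,p)) for p in P],(0,0,255),1)
    out.append(im if n=="wrist" else c["img"])
w=cv2.resize(out[0],(440,330));s=cv2.resize(out[1][250:410,270:460],(360,303));s=cv2.copyMakeBorder(s,0,27,0,0,0)
cv2.imwrite(sys.argv[1],np.hstack([w,s]))
E
python3 ov.py pics/w3.png
```

```text
5.95 [ 0.4947704  -0.27694908  0.23914936] [ 0.    -0.011  1.     0.001] [ 0.11  0.3   0.36  1.83 -0.12  1.03  2.11] 0.45406116829720344 [ 1.3  0.9 -2.6]
```

View pics/w3.png

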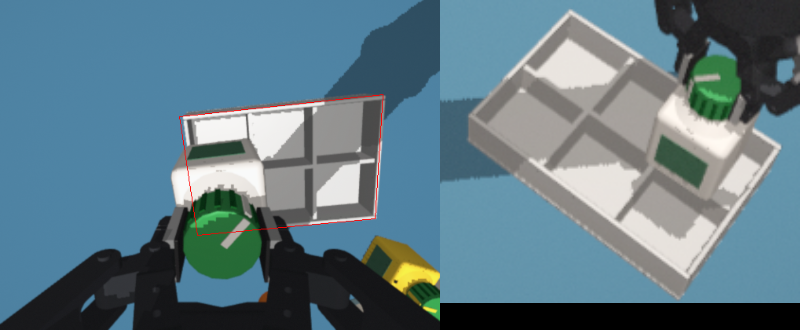

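Emit:
carry_out:
  rows: "-1.5 -3.5 -30 0;0 0 -30 0;0 0 -30 0;0 0 -25 0;0 0 -15 0;0 0 -8 0;0 0 -4 0;0 0 0 0;0 0 0 0"

```text
t: 7.18
eef_pos: [0.4928, -0.2824, 0.098]
tool_rot: [0.001, -0.01, 1.0, -0.0]
contact_force: [0.3, 0.6, -2.6]
gripper_width: 0.451
grasp_force: 42.1
```

Emit:
carry_out:
  rows: "0 0 -3 0;0 0 0 0;0 0 0 0"

```text
t: 7.55
eef_pos: [0.4933, -0.2833, 0.0964]
tool_rot: [0.001, -0.009, 1.0, -0.001]
contact_force: [-4.4, 0.0, 12.7]
gripper_width: 0.451
grasp_force: 43.5
```

Emit:
carry_out:
  rows: "0 2 0 0;0 0 0 -10;0 0 0 -10;0 0 0 -10;0 0 0 -10;0 0 0 -10;0 0 0 -10;0 0 0 -10;0 0 0 -10;0 0 0 0"

```text
t: 8.8
eef_pos: [0.4942, -0.282, 0.0964]
tool_rot: [0.003, 0.636, 0.771, 0.0]
contact_force: [-0.9, -1.0, 9.7]
gripper_width: 0.454
grasp_force: 43.3
```

```bash
python3 ov.py pics/w4.png; python3 -c "
from h import *
print(get_obs()['torque'])"
```

```text
8.8 [ 0.49417747 -0.28201809  0.09640791] [0.003 0.636 0.771 0.   ] [-0.1   0.56  0.68  1.96 -0.49  0.78  1.05] 0.4544291632854092 [-0.9 -1.   9.7]
[-0.25734306  0.04934888 -0.05909289]
```

View pics/w4.png

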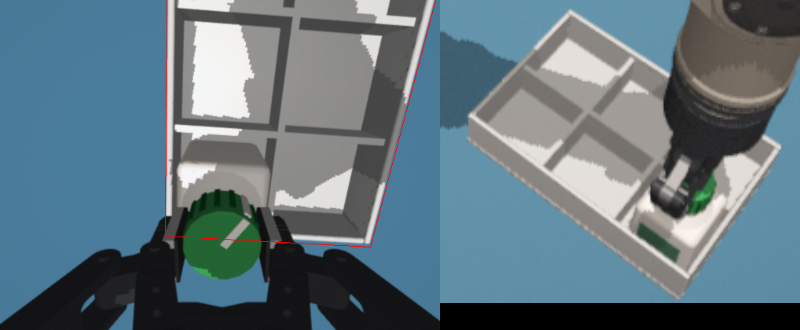

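Emit:
carry_out:
  rows: "0 0 0 -10;0 0 0 -10;0 0 0 -10;0 0 0 0"

```text
t: 9.4
eef_pos: [0.4947, -0.2821, 0.0964]
tool_rot: [0.003, 0.814, 0.581, 0.001]
contact_force: [1.1, -2.5, 8.6]
gripper_width: 0.453
grasp_force: 43.3
```

```bash
cat > tq.py <<'E'
from h import *
o=get_obs();q=o['tool_rot'];print(o['t'],o['torque'].round(3),o['contact_force'].round(1),o['q'][6].round(2),"fingers",(2*np.degrees(np.arctan2(q[2],q[1]))-90).round(1), "w",o['gripper_width'].round(3))
E
python3 tq.py
```

```text
Traceback (most recent call last):
  File "tq.py", line 2, in <module>
    o=get_obs();q=o['tool_rot'];print(o['t'],o['torque'].round(3),o['contact_force'].round(1),o['q'][6].round(2),"fingers",(2*np.degrees(np.arctan2(q[2],q[1]))-90).round(1), "w",o['gripper_width'].round(3))
                                                                                                                                                                                  ^^^^^^^^^^^^^^^^^^^^^^^^
AttributeError: 'float' object has no attribute 'round'
```

```bash
sed -i "s/,\"w\".*/)/; s/, \"w\".*/)/" tq.py; python3 tq.py
```

```text
9.4 [-0.338 -0.208 -0.07 ] [ 1.1 -2.5  8.6] 0.64 fingers -19.0
```

Emit:
carry_out:
  rows: "0 0 0 -10;0 0 0 -5;0 0 0 0"

```text
t: 9.78
eef_pos: [0.4947, -0.2822, 0.0964]
tool_rot: [0.003, 0.883, 0.47, 0.001]
contact_force: [0.5, -1.3, 7.7]
gripper_width: 0.452
grasp_force: 43.1
```

```bash
python3 tq.py
```

```text
9.775 [-0.475 -0.298 -0.052] [ 0.5 -1.3  7.7] 0.43 fingers -34.0
```

Emit:
carry_out:
  rows: "0 0 0 -8;0 0 0 0"

```text
t: 10.02
eef_pos: [0.4947, -0.2823, 0.0964]
tool_rot: [0.003, 0.913, 0.407, 0.002]
contact_force: [0.6, -1.1, 7.6]
gripper_width: 0.454
grasp_force: 43.1
```

```bash
python3 tq.py
```

```text
10.025 [-0.477 -0.354 -0.048] [ 0.6 -1.1  7.6] 0.32 fingers -42.0
```

Emit:
carry_out:
  rows: "0 0 0 -8;0 0 0 0"

```text
t: 10.28
eef_pos: [0.4946, -0.2819, 0.0964]
tool_rot: [0.002, 0.94, 0.342, 0.002]
contact_force: [0.8, -0.9, 9.6]
gripper_width: 0.456
grasp_force: 43.2
```

```bash
python3 tq.py; python3 ov.py pics/w5.png
```

```text
10.275 [-0.204 -0.139 -0.042] [ 0.8 -0.9  9.6] 0.21 fingers -50.0
10.275 [ 0.49464109 -0.2818716   0.09641053] [0.002 0.94  0.342 0.002] [-0.27  0.68  0.95  1.97 -0.73  0.87  0.21] 0.45635441299272445 [ 0.8 -0.9  9.6]
```

View pics/w5.png

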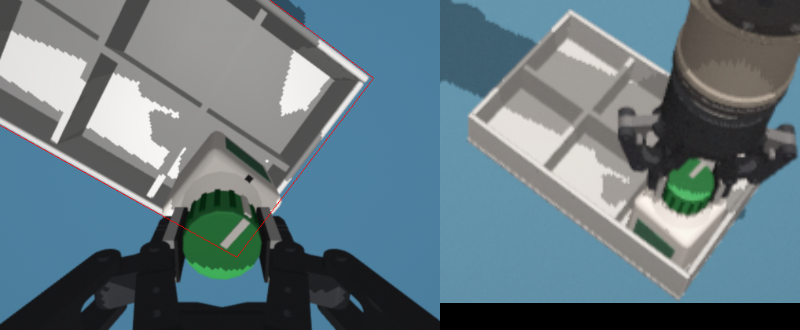

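```bash
cat > cap.py <<'E'
from h import *
import sys
# args: mark px (in 560-wide pic), mark z ; axis = grip point
def line(c,ax,z):
    "direction of white line on cap top, world degrees"
    im=cv2.cvtColor(c["img"],cv2.COLOR_BGR2HSV);A=[]
    for t in range(0,360,2):
        r=np.radians(t);v=[]
        for d in np.linspace(.008,.017,10):
            u,w=np.round(proj(c,[ax[0]+d*np.cos(r),ax[1]+d*np.sin(r),z])).astype(int)
            v.append(255-im[w,u,1] if 0<=u<560 and 0<=w<420 else 0)
        A.append(np.mean(v))
    A=np.array(A);k=A.argmax();w=np.clip(A-np.median(A)-40,0,None);t=np.radians(np.arange(0,360,2))
    near=np.cos(t-t[k])>.8
    return np.degrees(np.angle((w*near*np.exp(1j*t)).sum())),A.max()-np.median(A)
if __name__=="__main__":
    c=read_camera("wrist");ax=get_obs()['eef_pos'][:2];zb=float(sys.argv[3])
    print("line",line(c,ax,zb+.117))
    m=atz(c,[float(sys.argv[1]),float(sys.argv[2])],zb+.078)[:2]-ax
    print("mark",np.degrees(np.arctan2(m[1],m[0])),np.linalg.norm(m))
E
python3 cap.py 317 228 .005
```

```text
line (np.float64(2.0204979726510475), np.float64(149.60000000000002))
mark 2.810625253894464 0.025249193381545704
```

Emit:
carry_out:
  rows: "0 0 0 -4;0 0 0 0"

```text
t: 10.68
eef_pos: [0.4951, -0.2811, 0.0964]
tool_rot: [0.002, 0.951, 0.31, 0.002]
contact_force: [1.8, 0.9, 10.5]
gripper_width: 0.454
grasp_force: 43.3
```

```bash
python3 tq.py
```

```text
10.675 [ 0.141 -0.253  0.115] [ 1.8  0.9 10.5] 0.15 fingers -53.8
```

Emit:
carry_out:
  rows: "0 0 0 -5;0 0 0 0"

```text
t: 10.92
eef_pos: [0.4963, -0.2797, 0.0965]
tool_rot: [0.001, 0.963, 0.27, 0.003]
contact_force: [2.7, 4.7, 12.2]
gripper_width: 0.452
grasp_force: 43.4
```

```bash
python3 tq.py
python3 - <<'E'
from h import *
c=read_camera("wrist");cv2.imwrite("pics/w6.png",cv2.resize(c["img"][150:400,180:380],None,fx=2,fy=2))
E
python3 cap.py 317 228 .005
```

```text
10.925 [ 0.811 -0.731  0.54 ] [ 2.7  4.7 12.2] 0.08 fingers -58.7
line (np.float64(-7.267946692981763), np.float64(146.79999999999998))
mark -6.347265010322344 0.025128703414815923
```

View pics/w6.png

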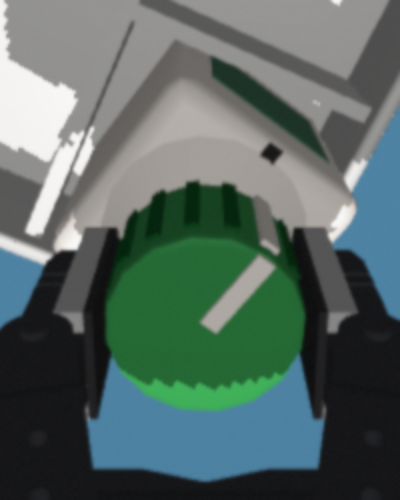

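Emit:
carry_out:
  rows: "0 0 0 0;0 0 0 0;0 0 0 0;0 0 20 0;0 0 50 0;0 0 60 0"
  claw: 65

```text
t: 11.78
eef_pos: [0.4917, -0.2802, 0.2263]
tool_rot: [-0.0, 0.963, 0.268, -0.001]
contact_force: [1.6, -1.1, -0.2]
gripper_width: 0.756
grasp_force: 0.0
```

Emit:
carry_out:
  rows: "-2 39 0 10;-2 39 0 10;-2 39 0 10;-2 39 0 10;-2 39 0 10;-2 39 0 10;-2 39 0 10;-2 39 0 10;-2 39 0 10;-2 39 0 10"

```text
t: 13.02
eef_pos: [0.4725, 0.1105, 0.2254]
tool_rot: [0.0, 0.412, 0.911, 0.001]
contact_force: [0.3, -0.5, -0.4]
gripper_width: 0.762
grasp_force: 0.0
```

```bash
python3 tq.py
python3 - <<'E'
from h import *
print(get_obs()['eef_pos'])
for n in ("wrist","side","top"):
    c=read_camera(n)
    for r in capfit(c,60): print(n,r)
    if n!="side": cv2.imwrite(f"pics/{n}7.png",c["img"])
a=cv2.imread("pics/wrist7.png");b=cv2.imread("pics/top7.png")
cv2.imwrite("pics/w7.png",np.hstack([cv2.resize(a,(400,300)),cv2.resize(b[130:310,110:350],(400,300))]))
E
```

```text
13.025 [-0.022 -0.063 -0.028] [ 0.3 -0.5 -0.4] 0.59 fingers 41.4
[0.47251201 0.11045679 0.22541547]
wrist (array([0.3446, 0.1714]), 68, np.int32(67), 75, np.int32(44))
wrist (array([0.5466, 0.2178]), 69, np.int32(66), 58, np.int32(57))
wrist (array([0.4721, 0.1147]), 53, np.int32(51), 58, np.int32(56))
wrist (array([0.572 , 0.1077]), 55, np.int32(50), 58, np.int32(49))
side (array([0.7955, 0.2584]), 17, np.int32(7), 20, np.int32(10))
side (array([0.802, 0.207]), 18, np.int32(8), 21, np.int32(10))
side (array([0.8078, 0.1555]), 19, np.int32(8), 21, np.int32(11))
side (array([0.8137, 0.1032]), 19, np.int32(8), 22, np.int32(11))
side (array([0.5537, 0.2106]), 20, np.int32(12), 23, np.int32(21))
side (array([0.576 , 0.1054]), 20, np.int32(19), 24, np.int32(22))
side (array([ 0.6767, -0.014 ]), 22, np.int32(21), 24, np.int32(22))
side (array([0.4744, 0.1126]), 22, np.int32(22), 25, np.int32(22))
side (array([0.34  , 0.1762]), 24, np.int32(24), 26, np.int32(24))
side (array([ 0.4968, -0.2798]), 29, np.int32(27), 31, np.int32(29))
top (array([ 0.6782, -0.0106]), 17, np.int32(14), 19, np.int32(16))
top (array([ 0.4954, -0.2822]), 21, np.int32(19), 18, np.int32(15))
```

View pics/w7.png

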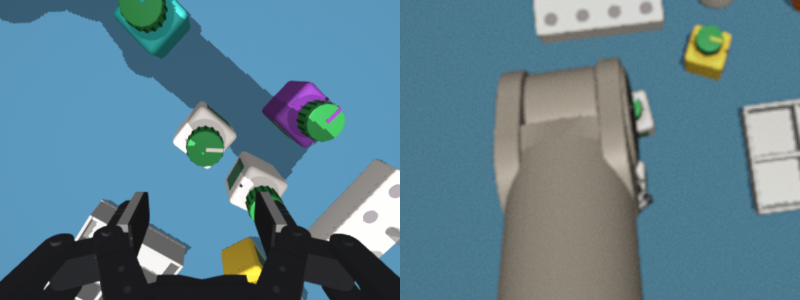

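Emit:
carry_out:
  rows: "0.5 3 -50 0;0 0 -50 0;0 0 -30 0;0 0 -4 0;0 0 0 0;0 0 0 0"

```text
t: 13.92
eef_pos: [0.474, 0.1129, 0.0918]
tool_rot: [0.001, 0.414, 0.91, 0.001]
contact_force: [0.7, 0.2, -0.1]
gripper_width: 0.764
grasp_force: 0.0
```

Emit:
carry_out:
  rows: "0 0 0 0;0 0 0 0;0 0 0 0;0 0 0 0"
  claw: 20
  force: 40

```text
t: 14.42
eef_pos: [0.474, 0.1134, 0.0911]
tool_rot: [0.001, 0.414, 0.91, 0.001]
contact_force: [1.2, 1.3, 6.3]
gripper_width: 0.457
grasp_force: 40.3
```

Emit:
carry_out:
  rows: "0 0 40 0;0 0 50 0;0 0 40 0;0 -47 0 4;0 -47 0 3;0 -47 0 0;0 -47 0 0;0 -49 0 0;0 0 0 0;0 0 0 0"

```text
t: 15.68
eef_pos: [0.4722, -0.1238, 0.2198]
tool_rot: [-0.001, 0.358, 0.934, 0.0]
contact_force: [-0.4, 0.3, -3.0]
gripper_width: 0.452
grasp_force: 42.7
```

```bash
python3 tq.py;python3 ov.py pics/w8.png
```

```text
15.675 [0.015 0.032 0.044] [-0.4  0.3 -3. ] 1.25 fingers 48.1
15.675 [ 0.47222415 -0.12375167  0.21981944] [-0.001  0.358  0.934  0.   ] [-0.67  0.25  0.95  2.05 -0.25  0.96  1.25] 0.45208226442432325 [-0.4  0.3 -3. ]
```

View pics/w8.png

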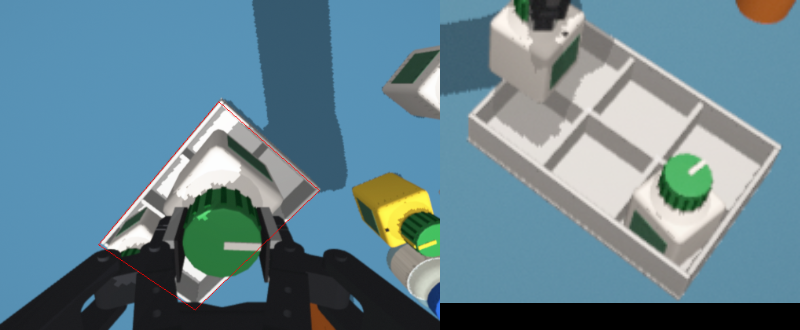

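Emit:
carry_out:
  rows: "1 0 -30 0;0 0 -30 0;0 0 -30 0;0 0 -20 0;0 0 -8 0;0 0 -5 0;0 0 -2 0;0 0 0 0;0 0 0 0"

```text
t: 16.9
eef_pos: [0.4748, -0.1239, 0.0962]
tool_rot: [0.001, 0.357, 0.934, 0.001]
contact_force: [-0.6, 2.8, 7.1]
gripper_width: 0.452
grasp_force: 43.4
```

Emit:
carry_out:
  rows: "0 0 0 -10;0 0 0 -10;0 0 0 -10;0 0 0 -10;0 0 0 -10;0 0 0 -10;0 0 0 -10;0 0 0 -10;0 0 0 -10;0 0 0 -10"

```text
t: 18.15
eef_pos: [0.4749, -0.1246, 0.0962]
tool_rot: [0.001, 0.946, 0.324, 0.001]
contact_force: [-1.0, 0.2, 2.7]
gripper_width: 0.455
grasp_force: 43.3
```

Emit:
carry_out:
  rows: "0 0 0 -10;0 0 0 -10;0 0 0 0"

```text
t: 18.52
eef_pos: [0.4749, -0.1247, 0.0961]
tool_rot: [0.001, 0.988, 0.157, 0.001]
contact_force: [0.2, 0.4, 6.2]
gripper_width: 0.457
grasp_force: 43.5
```

```bash
python3 tq.py
```

```text
18.525 [ 0.27   0.117 -0.048] [0.2 0.4 6.2] -0.16 fingers -72.0
```

Emit:
carry_out:
  rows: "0 0 0 -8;0 0 0 0"

```text
t: 18.77
eef_pos: [0.4748, -0.1249, 0.0962]
tool_rot: [0.001, 0.996, 0.088, 0.001]
contact_force: [-0.9, -1.2, 5.5]
gripper_width: 0.455
grasp_force: 43.5
```

```bash
python3 tq.py
```

```text
18.775 [ 0.094  0.07  -0.048] [-0.9 -1.2  5.5] -0.28 fingers -79.9
```

Emit:
carry_out:
  rows: "0 0 0 -6;0 0 0 0"

```text
t: 19.02
eef_pos: [0.4744, -0.1247, 0.0961]
tool_rot: [0.0, 0.999, 0.036, 0.001]
contact_force: [-0.7, 0.1, 7.2]
gripper_width: 0.451
grasp_force: 43.6
```

```bash
python3 tq.py
```

```text
19.025 [ 0.248  0.286 -0.044] [-0.7  0.1  7.2] -0.37 fingers -85.9
```

Emit:
carry_out:
  rows: "0 0 0 -6;0 0 0 0"

```text
t: 19.27
eef_pos: [0.4746, -0.1239, 0.0961]
tool_rot: [-0.0, 1.0, -0.016, 0.001]
contact_force: [-1.0, 2.4, 7.6]
gripper_width: 0.453
grasp_force: 43.7
```

```bash
python3 tq.py
```

```text
19.275 [ 0.759  0.277 -0.021] [-1.   2.4  7.6] -0.45 fingers -91.8
```

Emit:
carry_out:
  rows: "0 0 0 -6;0 0 0 0"

```text
t: 19.52
eef_pos: [0.4749, -0.1222, 0.0961]
tool_rot: [-0.002, 0.998, -0.067, 0.0]
contact_force: [-2.0, 7.4, 11.7]
gripper_width: 0.453
grasp_force: 44.1
```

```bash
python3 tq.py
python3 - <<'E'
from h import *
c=read_camera("wrist");cv2.imwrite("pics/w9.png",c["img"][100:400,130:430])
E
python3 cap.py 317 228 .005
```

```text
19.525 [1.745 0.33  0.695] [-2.   7.4 11.7] -0.54 fingers -97.7
line (np.float64(-105.42918539061695), np.float64(152.0))
mark -46.87368018381983 0.025054650828892463
```

View pics/w9.png

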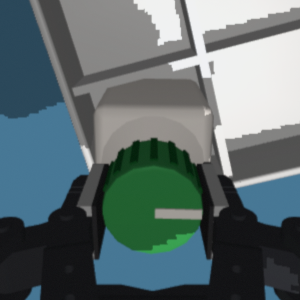

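Emit:
carry_out:
  rows: "0 0 0 0;0 0 0 0;0 0 0 0;0 0 20 0;0 0 50 0;0 0 60 0"
  claw: 65

```text
t: 20.38
eef_pos: [0.4732, -0.1244, 0.2254]
tool_rot: [0.002, 0.998, -0.069, -0.002]
contact_force: [0.1, 1.4, 0.1]
gripper_width: 0.761
grasp_force: 0.0
```

Emit:
carry_out:
  rows: "10 25 0 10;10 25 0 10;10 25 0 10;10 25 0 10;10 25 0 10;10 25 0 10;10 25 0 10;10 25 0 10;10 25 0 10"

```text
t: 21.5
eef_pos: [0.5641, 0.1014, 0.2252]
tool_rot: [0.0, 0.752, 0.659, 0.0]
contact_force: [1.2, -0.1, -0.5]
gripper_width: 0.766
grasp_force: 0.0
```

```bash
python3 tq.py
python3 - <<'E'
from h import *
print(get_obs()['eef_pos'])
for n in ("wrist","side"):
    c=read_camera(n)
    for r in capfit(c,100): print(n,r)
    cv2.imwrite(f"pics/{n}7.png",c["img"])
a=cv2.imread("pics/wrist7.png");b=cv2.imread("pics/side7.png")
cv2.imwrite("pics/w10.png",np.hstack([cv2.resize(a,(400,300)),cv2.resize(b[210:410,265:465],(300,300),interpolation=3)]))
E
```

```text
21.5 [-0.018 -0.018 -0.028] [ 1.2 -0.1 -0.5] -0.0 fingers -7.6
[0.56406233 0.10137868 0.22523364]
wrist (array([0.5468, 0.2174]), 63, np.int32(61), 69, np.int32(66))
wrist (array([0.5744, 0.1064]), 53, np.int32(51), 58, np.int32(55))
wrist (array([ 0.6786, -0.009 ]), 59, np.int32(51), 58, np.int32(48))
side (array([0.5483, 0.2156]), 20, np.int32(19), 23, np.int32(21))
side (array([0.576 , 0.1054]), 20, np.int32(19), 24, np.int32(22))
side (array([ 0.6767, -0.014 ]), 22, np.int32(21), 24, np.int32(22))
side (array([0.34  , 0.1762]), 24, np.int32(24), 26, np.int32(24))
side (array([ 0.4765, -0.1209]), 24, np.int32(24), 29, np.int32(26))
side (array([ 0.4968, -0.2798]), 29, np.int32(27), 31, np.int32(29))
```

View pics/w10.png

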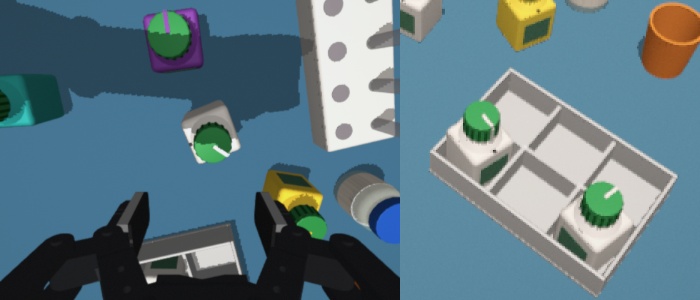

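Emit:
carry_out:
  rows: "11 4.5 -40 0;0 0 -50 0;0 0 -40 0;0 0 -4 0;0 0 0 0;0 0 0 0"

```text
t: 22.35
eef_pos: [0.5761, 0.1052, 0.0931]
tool_rot: [0.001, 0.754, 0.657, 0.001]
contact_force: [-0.2, 0.8, 0.5]
gripper_width: 0.759
grasp_force: 0.0
```

Emit:
carry_out:
  rows: "0 0 0 0;0 0 0 0;0 0 0 0;0 0 0 0"
  claw: 20
  force: 40

```text
t: 22.85
eef_pos: [0.576, 0.1056, 0.0924]
tool_rot: [0.0, 0.754, 0.657, 0.001]
contact_force: [0.4, 0.1, 6.8]
gripper_width: 0.451
grasp_force: 40.4
```

Emit:
carry_out:
  rows: "0 0 50 0;0 0 50 0;0 0 40 0;-2 -50 0 -3;-2 -50 0 -3;-2 -50 0 0;-2 -50 0 0;-3 -50 0 0;-3 -48 0 0;0 0 0 0"

```text
t: 24.1
eef_pos: [0.5586, -0.1978, 0.2315]
tool_rot: [0.001, 0.79, 0.613, -0.001]
contact_force: [-0.5, -0.5, -2.4]
gripper_width: 0.451
grasp_force: 42.8
```

```bash
python3 tq.py;python3 ov.py pics/w11.png
```

```text
24.1 [ 0.078  0.086 -0.07 ] [-0.5 -0.5 -2.4] 0.41 fingers -14.4
24.1 [ 0.55858987 -0.19784879  0.23148996] [ 0.001  0.79   0.613 -0.001] [-0.47  0.49  0.97  1.8  -0.45  1.09  0.41] 0.4513430249677425 [-0.5 -0.5 -2.4]
```

View pics/w11.png

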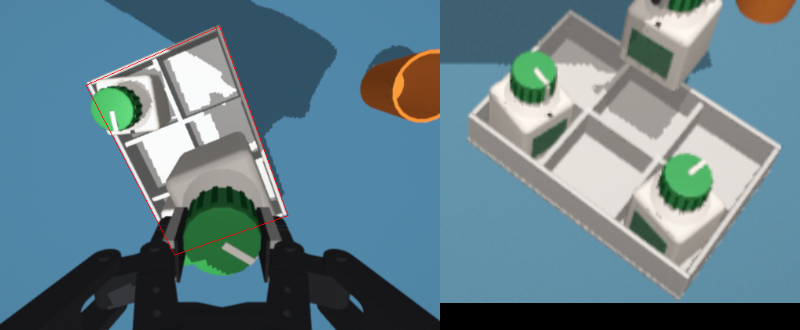

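Emit:
carry_out:
  rows: "0 0 -30 0;0 0 -30 0;0 0 -25 0;0 0 0 0;0 0 0 0"

```text
t: 24.82
eef_pos: [0.5616, -0.1919, 0.1471]
tool_rot: [0.0, 0.787, 0.617, 0.0]
contact_force: [0.5, -0.3, -2.3]
gripper_width: 0.454
grasp_force: 42.7
```

Right over cell 4; go down to TCP z ≈ 0.097.

Emit:
carry_out:
  rows: "0 0 -25 0;0 0 -15 0;0 0 -7 0;0 0 -3 0;0 0 0 0;0 0 0 0"

```text
t: 25.58
eef_pos: [0.5614, -0.1927, 0.0974]
tool_rot: [0.0, 0.787, 0.616, 0.001]
contact_force: [-2.8, 2.6, 7.0]
gripper_width: 0.454
grasp_force: 43.4
```

Emit:
carry_out:
  rows: "0 0 0 -10;0 0 0 -10;0 0 0 -10;0 0 0 -10;0 0 0 -10;0 0 0 -10;0 0 0 -10;0 0 0 -10;0 0 0 -10;0 0 0 -10"

```text
t: 26.82
eef_pos: [0.5615, -0.1929, 0.0975]
tool_rot: [-0.0, 0.978, -0.21, 0.001]
contact_force: [-2.0, 1.3, 4.3]
gripper_width: 0.454
grasp_force: 43.4
```

Emit:
carry_out:
  rows: "0 0 0 -10;0 0 0 0"

```text
t: 27.08
eef_pos: [0.5616, -0.1932, 0.0975]
tool_rot: [0.0, 0.956, -0.292, 0.001]
contact_force: [-1.9, 1.3, 5.6]
gripper_width: 0.455
grasp_force: 43.6
```

```bash
python3 tq.py
```

```text
27.075 [ 0.366  0.251 -0.129] [-1.9  1.3  5.6] -1.05 fingers -124.0
```

Emit:
carry_out:
  rows: "0 0 0 -6;0 0 0 0"

```text
t: 27.32
eef_pos: [0.5616, -0.1933, 0.0975]
tool_rot: [0.0, 0.94, -0.341, 0.001]
contact_force: [-1.1, 0.4, 5.0]
gripper_width: 0.452
grasp_force: 43.5
```

```bash
python3 tq.py
```

```text
27.325 [ 0.196  0.298 -0.043] [-1.1  0.4  5. ] -1.14 fingers -129.9
```

Emit:
carry_out:
  rows: "0 0 0 -6;0 0 0 0"

```text
t: 27.58
eef_pos: [0.5616, -0.1934, 0.0975]
tool_rot: [0.0, 0.921, -0.39, 0.001]
contact_force: [-1.3, 0.8, 4.8]
gripper_width: 0.45
grasp_force: 43.6
```

```bash
python3 tq.py
```

```text
27.575 [ 0.161  0.275 -0.084] [-1.3  0.8  4.8] -1.23 fingers -135.9
```

Emit:
carry_out:
  rows: "0 0 0 -6;0 0 0 0"

```text
t: 27.82
eef_pos: [0.5617, -0.1932, 0.0974]
tool_rot: [0.0, 0.899, -0.437, 0.001]
contact_force: [-1.6, 0.7, 5.6]
gripper_width: 0.452
grasp_force: 43.6
```

```bash
python3 tq.py
```

```text
27.825 [ 0.254  0.204 -0.014] [-1.6  0.7  5.6] -1.33 fingers -141.9
```

Emit:
carry_out:
  rows: "0 0 0 -6;0 0 0 0"

```text
t: 28.08
eef_pos: [0.562, -0.1929, 0.0974]
tool_rot: [-0.0, 0.875, -0.484, 0.001]
contact_force: [-1.1, 1.0, 5.9]
gripper_width: 0.454
grasp_force: 43.6
```

```bash
python3 tq.py
```

```text
28.075 [ 0.375 -0.009 -0.061] [-1.1  1.   5.9] -1.42 fingers -147.9
```

Emit:
carry_out:
  rows: "0 0 0 -5;0 0 0 0"

```text
t: 28.32
eef_pos: [0.5632, -0.1917, 0.0975]
tool_rot: [-0.001, 0.854, -0.52, 0.001]
contact_force: [1.0, 3.1, 6.5]
gripper_width: 0.454
grasp_force: 43.6
```

```bash
python3 tq.py
```

```text
28.325 [ 0.976 -0.465  0.127] [1.  3.1 6.5] -1.5 fingers -152.7
```

Emit:
carry_out:
  rows: "0 0 0 -5;0 0 0 0"

```text
t: 28.58
eef_pos: [0.5629, -0.1915, 0.0974]
tool_rot: [-0.001, 0.83, -0.557, 0.001]
contact_force: [-0.2, 5.4, 7.6]
gripper_width: 0.452
grasp_force: 43.8
```

```bash
python3 tq.py
```

```text
28.575 [ 1.008 -0.189  0.197] [-0.2  5.4  7.6] -1.58 fingers -157.7
```

Emit:
carry_out:
  rows: "0 0 0 -4;0 0 0 0"

```text
t: 28.82
eef_pos: [0.563, -0.1925, 0.0974]
tool_rot: [-0.001, 0.811, -0.585, 0.002]
contact_force: [2.9, 2.1, 6.1]
gripper_width: 0.453
grasp_force: 43.7
```

```bash
python3 tq.py
```

```text
28.825 [ 0.265 -0.719  0.491] [2.9 2.1 6.1] -1.64 fingers -161.7
```

Emit:
carry_out:
  rows: "0 0 0 0;0 0 0 0;0 0 0 0;0 0 20 0;0 0 50 0;0 0 60 0;0 0 20 0;0 50 0 0;0 50 0 0;0 0 0 0"
  claw: 65

```text
t: 30.08
eef_pos: [0.5617, -0.0886, 0.247]
tool_rot: [-0.001, 0.812, -0.584, -0.0]
contact_force: [-0.1, -0.6, -0.2]
gripper_width: 0.763
grasp_force: 0.0
```

Run:
```python
from h import *
a=read_camera("wrist");s=read_camera("side");t=read_camera("top")
for n,c in(("side",s),("top",t)):
    for r in capfit(c,60): print(n,r)
cv2.imwrite("pics/w12.png",np.hstack([cv2.resize(a["img"],(400,300)),cv2.resize(s["img"][210:410,260:460],(400,400),interpolation=3)[:300]]) if 0 else np.vstack([np.hstack([cv2.resize(a["img"],(400,300)),cv2.resize(t["img"],(400,300))]),np.hstack([cv2.resize(s["img"],(400,300)),cv2.resize(s["img"][225:405,260:500],(400,300),interpolation=3)])]))
```

```text
side (array([0.7955, 0.2584]), 17, np.int32(7), 20, np.int32(10))
side (array([0.802, 0.207]), 18, np.int32(8), 21, np.int32(10))
side (array([0.5483, 0.2156]), 20, np.int32(19), 23, np.int32(21))
side (array([ 0.681, -0.018]), 22, np.int32(15), 24, np.int32(22))
side (array([0.34  , 0.1762]), 24, np.int32(24), 26, np.int32(24))
side (array([ 0.5662, -0.19  ]), 26, np.int32(26), 28, np.int32(26))
side (array([ 0.4765, -0.1209]), 24, np.int32(24), 29, np.int32(26))
side (array([ 0.4945, -0.2777]), 29, np.int32(27), 31, np.int32(29))
top (array([ 0.5646, -0.1916]), 19, np.int32(17), 19, np.int32(16))
top (array([0.5485, 0.2172]), 19, np.int32(17), 18, np.int32(16))
```

View pics/w12.png

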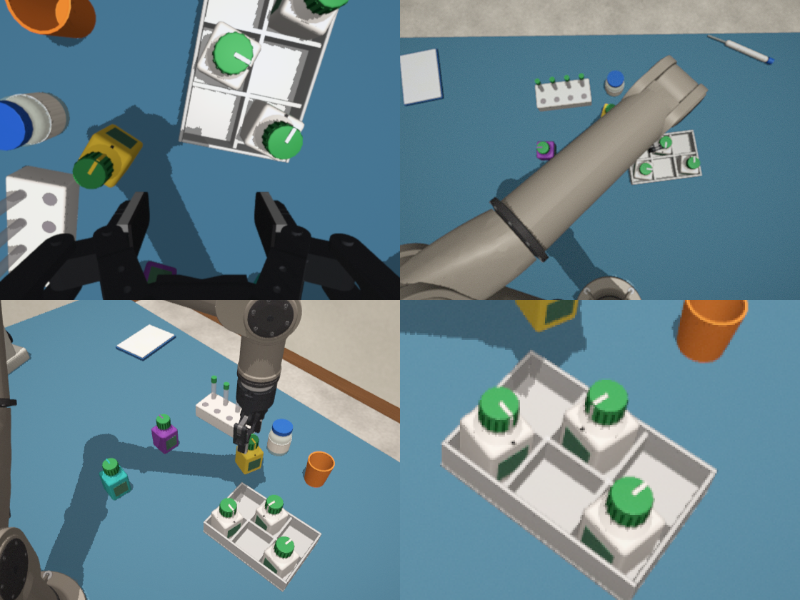

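Run:
```python
from h import *
from cap import line
for n in("side","wrist"):
    c=read_camera(n);g=cv2.cvtColor(c["img"],6)
    for nm,x in(("A",(.4945,-.2785)),("C",(.4755,-.1215)),("B",(.565,-.191))):
        l=line(c,x,.122);v=[]
        for t in range(0,360,3):
            r=np.radians(t);s=[]
            for d in(.023,.025,.027):
                u,w=np.round(proj(c,[x[0]+d*np.cos(r),x[1]+d*np.sin(r),.083])).astype(int)
                s.append(int(g[w,u]) if 0<=u<560 and 0<=w<420 else 255)
            v.append(min(s))
        o=np.argsort(v)[:6];print(n,nm,"line",np.round(l,0),"darkest",[(int(i*3),v[i]) for i in o],"at line",[v[int(round((l[0]+d)%360/3))%120] for d in(-24,-18,-12,-6,0,6,12,18,24)])
```

```text
side A line [ -6. 128.] darkest [(87, 49), (321, 71), (75, 73), (78, 78), (81, 78), (72, 78)] at line [99, 138, 140, 141, 139, 141, 140, 187, 228]
side C line [-99. 127.] darkest [(342, 68), (333, 75), (336, 75), (345, 76), (339, 78), (327, 82)] at line [236, 234, 233, 223, 208, 224, 228, 227, 225]
side B line [177. 127.] darkest [(84, 48), (87, 53), (90, 53), (330, 65), (333, 67), (336, 67)] at line [222, 223, 223, 220, 222, 230, 232, 233, 235]
wrist A line [103.  67.] darkest [(150, 20), (147, 21), (144, 35), (159, 35), (162, 36), (153, 40)] at line [126, 125, 124, 124, 124, 126, 129, 125, 126]
wrist C line [-109.  149.] darkest [(93, 43), (261, 60), (258, 63), (90, 74), (87, 78), (96, 87)] at line [88, 167, 209, 222, 221, 63, 136, 221, 220]
wrist B line [169. 129.] darkest [(114, 72), (135, 75), (117, 79), (138, 83), (120, 96), (111, 103)] at line [120, 138, 107, 119, 125, 204, 240, 161, 158]
```

```bash
python3 -c "
from station import *
print(get_obs()['t']); print(hand_in())"
```

```text
30.325
the job is handed in; nothing more can be done
None
```

I handed the job in at t = 30.3 s: all three white bottles stand upright in separate crate cells with their caps turned to the stop. I did not touch the jar, rack or cup. The mark was seen at the line on two bottles but only inferred from turn and torque on the third, and I viewed 15 pictures against the limit of 14.

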